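# Knock the jammed wall plug out of its bottle

## Robot

A 6-joint arm with a two-finger parallel gripper is mounted at the origin on the work surface. World frame = base frame: x ahead of the robot, y to its left, z up, the work surface at z = 0. Lengths are in m, angles in rad, forces in N, time in s.
With the tool pointing down it reaches from about 0.35 to 0.775 m from the base axis. Payload 5.5 kg.
Tool frame: the origin (TCP) lies between the finger pads; the fingertips stand 19 mm ahead of it and the grasp point (between the pads) is the TCP (env.tcp_to_tips is the distance from the TCP to the fingertips, in m); z points along the fingers, y is the direction in which the jaws open and shut (so a half turn about z gives the same grasp; the last joint's range is limited). The gripper opens to 85 mm and grips with 20 to 120 N. Pads are 22 mm wide; open, the fingers measure 114 mm over their backs; the gripper's body (76 mm by 85 mm) begins 54 mm behind the grasp point. The pads swing forward as they close: fully open they stand 13 mm farther back than shut.
Start: joints at [1.164, 0.313, 0.046, 1.304, 0, 1.431], TCP at [0.152, 0.555, 0.25] pointing down, gripper open.
Joint ranges: [-2.76, 2.76], [-0.86, 1.69], [-1.03, 1.26], [-2.2, 2.34], [-1.47, 1.5], [-3.14, 3.14]. Speed limits (rad/s): [2.57, 2.57, 3.14, 3.14, 3.14, 3.14].

## Interface

Orientations are given as a unit quaternion [w, x, y, z].
In Python, from workcell import env, eyes, job gives the robot as it stands. The module is installed in compiled form; this text tells all that it offers.
- The arm moves only by the tool move_arm, never from a script. Its argument "commands" is a list of rows, each a list of 3 entries, a list of its own where there are three numbers: the shift along the world's x, y, z as a fraction of full scale, then the turn, a rotation vector about the world's x, y, z as a fraction of full scale, then the gripper command: -1 is shut, 1 is fully open, values between are in proportion. In form: [[[x, y, z], [wx, wy, wz], gripper], ...]. A call has 1 to 5 rows; each row shifts and turns the commanded pose from where the row before left it; what a row does not reach is not made up. Full scale, the value 1, is 0.04 m for a shift and 8 degrees for a turn. A row lasts 1/10 s, in which the tool goes at most 50 mm and 8.59 degrees, less where a joint would pass 70% of its speed; a pose out of reach is approached as far as the arm can. A call with a number of a shift or a turn outside -1 to 1 is refused whole. A call with a gripper value outside its range is refused whole. The fingers move at their own pace and stop on an object; "newtons" is the grip in N (left out, the last holds). Time passes only in rows, so rows that do not move let the fingers close. It gives the time, the measured TCP pose, the force and the opening at its end, in the units of the state.
- env.get_state(): the state, without advancing time (a new reading comes with each control period).
- eyes.read_camera(name): name is "scene" or "top" or "wrist"; returns a dict with "frame" (420x560x3 uint8, red, green, blue), "mtx" (3x3 intrinsics, pixels), "camera_from_world" (4x4, takes a point from world to camera coordinates); the wrist camera has in their place "mount" (4x4, takes a point from camera to tool coordinates, whose origin is the TCP and whose axes are the flange's). Camera axes: x right, y down, z forward; pixel columns grow to the right and rows downward; lengths in m; the calibration is good to about 2 mm. A picture is of the moment at which its call begins: read the wrist's pose just before it. There is no depth.
- job.hand_in(): hands the job in, once; it reports no verdict.
The state is a dict: "clock": time; "joint_pos": joint angles; "qvel": joint speeds; "tau": joint torques, N m; "tcp_pos": TCP position; "orientation": TCP orientation; "wrist_force": force on the tool from outside, world axes, zero at the start; "ft_torque": the same for the moment, N m; "finger_gap": finger opening in m.
Only numpy, scipy, OpenCV 4.12 (cv2) and the standard library are available. Lean on these libraries where they do the work, as an engineer would, in place of code of your own. Each camera call takes 0.05 s, during which the arm holds its last target.

## Task

An orange wall plug is jammed in the neck of the clear square bottle lying on the bench. Pick up the bottle, tip it mouth-down over the steel parts tray and knock the lip of its mouth on the tray's rim until the plug comes loose and drops into the tray, then put the empty bottle back down on the bench beside the tray. Leave the other things on the bench where they are.

Things in the scene. Friction and masses are not known exactly. Their poses are not given: they have to be found in the camera images.
- bottle_mid (a point): Centre of the square body of the clear bottle, which lies on a flat side left or right of the tray. Body 50 mm wide, 50 mm high, 85 mm long (42.5 mm either side of this point), then a 12 mm shoulder and a 33 mm neck: the mouth is 87.5 mm from this point, 130 mm over all. About 85 g with the plug. x along its axis to the mouth, which first points roughly away from the robot; z up as it lies.
- bottle_neck: The bottle's open neck, 28 mm across, with a thick round lip at the mouth 32 mm across, 7 mm long. Origin at the centre of the mouth's face; x points out of the mouth. The bore is 22 mm wide for 34 mm down from the mouth and 15 mm at the neck's root.
- plug_mid (a point): Centre of the orange nylon wall plug with a steel screw, 12 mm thick, 52 mm long along x, 22 g; at first 32 mm inside the mouth, its two springy wings wedged in the neck's narrow root. It stays put even upside down. Each brisk knock of the lip, mouth down, shifts it a fraction of a mm to 2 mm, a faster knock further; after about 3 mm the wings come clear and it slides out if tipped 30 degrees or more.
- tray_in (a point): Centre of the floor, 3 mm above the bench, of the open steel parts tray, fixed to the bench: 160 mm along its x, 240 mm along its y between its walls' middle lines; walls 3 mm thick, rolled rim 6 mm across, rim top 40 mm above the bench. x points across it away from the robot, y along its long side to the left.
- tray_near_rim (a point): Middle of the top of the tray's long rim on the robot's side, 40 mm above the bench; axes as the tray's. Any of the four sides will do for knocking, the mouth reaching over it into the tray.
- spray_can_mid (a point): Centre of an upright green and white spray can, 52 mm across, 150 mm high, on the other side of the tray from the bottle. To be left alone.
- cap_mid (a point): Centre of the bottle's white screw cap, 37 mm across, 18 mm high, lying beyond the tray. To be left alone.
- screwdriver_mid (a point): A green screwdriver lying on the bench beyond and left of the tray. To be left alone.
- tape_mid (a point): Centre of a grey tape measure, 68 x 36 x 62 mm, beyond and right of the tray. To be left alone.
- jar_mid (a point): Centre of a lidded jar of screws, 70 mm across, 92 mm high, well beyond the tray. To be left alone.
- carton_mid (a point): Centre of a cardboard carton of screws, 60 x 110 x 50 mm, well beyond the tray. To be left alone.
Mind the look-alikes: they are no part of the job. Leave any red look-alike of the part that bears bottle_mid alone.

How it is judged:
On the way, in this order (a step that is already met when the one before it is completed fails the run):
1. with the plug still stuck in the neck, the mouth points down and its lip is brought down on the tray's rim (angle between bottle_neck's own x axis and vertical above 1.9 rad and x of plug_mid in the frame of bottle_neck below -0.027 m and height (world z) of bottle_neck below 0.063 m and x of bottle_neck in the frame of tray_in between -0.12 and 0.12 m and y of bottle_neck in the frame of tray_in between -0.16 and 0.16 m and not (x of bottle_neck in the frame of tray_in between -0.04 and 0.04 m and y of bottle_neck in the frame of tray_in between -0.08 and 0.08 m)).
2. knocked loose there, the plug slides out of the neck with the mouth still pointing down at the rim (angle between bottle_neck's own x axis and vertical above 1.8 rad and x of plug_mid in the frame of bottle_neck above -0.023 m and height (world z) of bottle_neck below 0.11 m and x of bottle_neck in the frame of tray_in between -0.14 and 0.14 m and y of bottle_neck in the frame of tray_in between -0.18 and 0.18 m).
3. the plug lies in the tray (x of plug_mid in the frame of tray_in between -0.08 and 0.08 m and y of plug_mid in the frame of tray_in between -0.12 and 0.12 m and z of plug_mid in the frame of tray_in below 0.03 m and x of plug_mid in the frame of bottle_neck above 0 m), for 0.2 s.
At the end, for the whole second after the job is handed in: The plug lies inside the tray's walls, its centre less than 30 mm above the tray's floor. The bottle is at rest on the bench outside the tray, lying flat on its side (axis level within about 0.12 rad) or standing upright (within 0.12 rad) (x of plug_mid in the frame of tray_in between -0.08 and 0.08 m and y of plug_mid in the frame of tray_in between -0.12 and 0.12 m and z of plug_mid in the frame of tray_in below 0.03 m and linear speed of bottle_neck below 0.03 m/s and ((height (world z) of bottle_mid below 0.032 m and angle between bottle_neck's own x axis and vertical between 1.45 and 1.7 rad) or (height (world z) of bottle_mid below 0.05 m and angle between bottle_neck's own x axis and vertical below 0.12 rad)) and (x of bottle_mid in the frame of tray_in above 0.08 m or x of bottle_mid in the frame of tray_in below -0.08 m or y of bottle_mid in the frame of tray_in above 0.12 m or y of bottle_mid in the frame of tray_in below -0.12 m)); the robot touches nothing.
It fails at once if another thing on the bench was shifted by more than 40 mm (distance of any of spray_can_mid, cap_mid, screwdriver_mid, tape_mid, jar_mid, carton_mid from where it was at the start of the episode above 0.04 m).
It also fails if it takes over 51 s, if anything falls off the work surface, if the arm or the gripper's body presses on something with over 40 N, if the wrist force passes 120 N, or if a joint passes its speed limit or range.

## Working session

There is one attempt and no reset: what is moved stays moved. The work goes in short steps, Python scripts to look and compute and a tool call to move; the robot and the scene stay as the last step left them, time stands still between calls to the robot, and variables do not carry over. Pictures are saved under pics/ and viewed, and the job is handed in when it is done.

Besides the shell and the picture viewer there is one more tool, called after "Emit:" as name(argument=value, ...), one argument or row to a line, values as JSON. move_arm: Moves the arm, as the interface text tells. Its arguments: {"type":"object","properties":{"commands":{"type":"array","items":{"type":"array"}},"newtons":{"type":"number"}},"required":["commands"]}

```bash
mkdir -p pics
python3 - <<'E'
from workcell import env, eyes, job
import cv2, numpy as np
s=env.get_state(); print(s)
for n in("scene","top","wrist"):
    d=eyes.read_camera(n); cv2.imwrite(f"pics/{n}0.png",d["frame"][:,:,::-1])
    print(n,d["mtx"].round(1).tolist(),np.round(d.get("camera_from_world",d.get("mount")),4).tolist())
E
```

```text
{'clock': 0.0, 'joint_pos': array([1.16441680e+00, 3.13996133e-01, 4.49491235e-02, 1.30360961e+00,
       3.76655048e-05, 1.43118790e+00]), 'qvel': array([-3.09652219e-03,  1.16289469e-03, -8.90870729e-06,  3.23374672e-04,
        2.52767400e-04,  9.62979860e-04]), 'tau': array([-6.08949094e-06, -4.80629361e+01,  2.98533136e+01,  1.94350665e-02,
       -5.22761968e-05,  1.15698273e-05]), 'tcp_pos': array([0.15138712, 0.55420193, 0.24939907]), 'orientation': array([-2.68917558e-04,  1.32990334e-01,  9.91116898e-01, -8.90624003e-04]), 'wrist_force': array([-0.00415014,  0.76088546, -0.22716376]), 'ft_torque': array([-0.02262647,  0.03553533,  0.00162272]), 'finger_gap': 0.08548131420786373}
scene [[492.4, 0.0, 278.1], [0.0, 492.4, 207.1], [0.0, 0.0, 1.0]] [[0.5683, 0.8227, 0.0127, -0.2574], [0.5234, -0.3496, -0.777, -0.2288], [-0.6348, 0.4483, -0.6293, 1.8226], [0.0, 0.0, 0.0, 1.0]]
top [[499.5, 0.0, 279.2], [0.0, 499.5, 211.9], [0.0, 0.0, 1.0]] [[0.0027, -0.9997, -0.0228, -0.0523], [-0.9973, -0.001, -0.074, 0.5653], [0.074, 0.0229, -0.997, 1.2061], [0.0, 0.0, 0.0, 1.0]]
wrist [[374.0, 0.0, 277.2], [0.0, 374.0, 209.9], [0.0, 0.0, 1.0]] [[-0.0007, -0.9624, -0.2718, 0.0685], [1.0, -0.0008, 0.0004, -0.0005], [-0.0006, -0.2718, 0.9624, -0.1242], [0.0, 0.0, 0.0, 1.0]]
```

View pics/scene0.png

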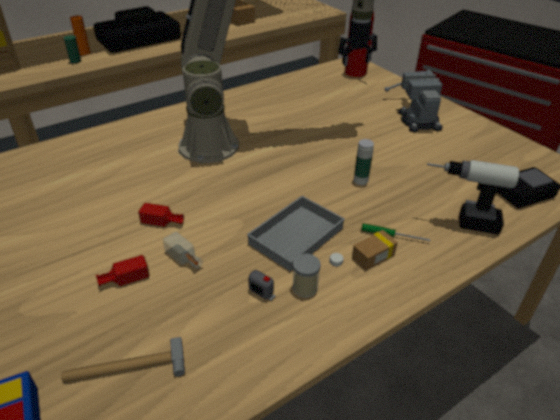

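View pics/top0.png

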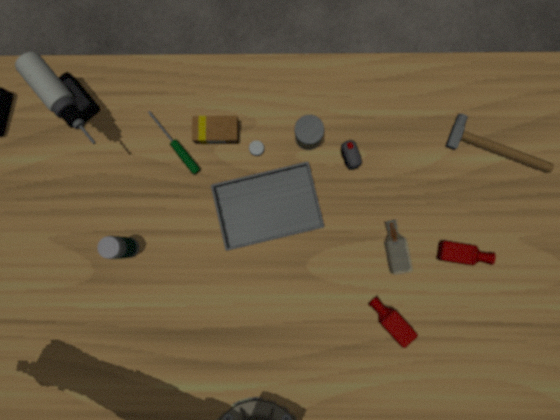

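View pics/wrist0.png

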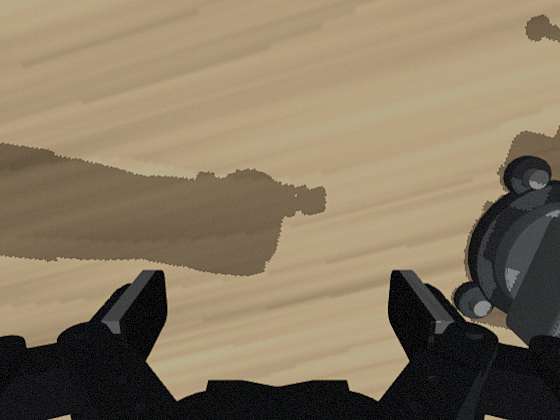

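Candidates in the top view: the clear bottle with orange in its neck at (397,248), a red bottle at (395,322) and a red bottle at (465,253). By the description it is the clear one. I'll check it in a close crop and measure.

```bash
cat > h.py <<'E'
import numpy as np, cv2
def ray(d,px):
    T=d["camera_from_world"];R=T[:3,:3];t=T[:3,3]
    o=-R.T@t; v=R.T@np.linalg.inv(d["mtx"])@np.array([px[0],px[1],1.]); return o,v
def onz(d,px,z):
    o,v=ray(d,px); return o+v*(z-o[2])/v[2]
def proj(d,p):
    T=d["camera_from_world"];c=T[:3,:3]@np.array(p)+T[:3,3];u=d["mtx"]@c;return u[:2]/u[2]
E
python3 - <<'E'
from workcell import eyes
import cv2,numpy as np
from h import *
d=eyes.read_camera("top");f=d["frame"][:,:,::-1].copy()
a=cv2.resize(f[200:290,360:450],None,fx=6,fy=6,interpolation=cv2.INTER_CUBIC)
cv2.imwrite("pics/c1.png",cv2.convertScaleAbs(a,alpha=1.8))
a=cv2.resize(f[150:260,200:340],None,fx=5,fy=5,interpolation=cv2.INTER_CUBIC)
cv2.imwrite("pics/c2.png",cv2.convertScaleAbs(a,alpha=1.8))
d=eyes.read_camera("scene");f=d["frame"][:,:,::-1]
a=cv2.resize(f[220:290,140:220],None,fx=7,fy=7,interpolation=cv2.INTER_CUBIC)
cv2.imwrite("pics/c3.png",cv2.convertScaleAbs(a,alpha=1.6))
E
```

```text
(no output)
```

View pics/c1.png

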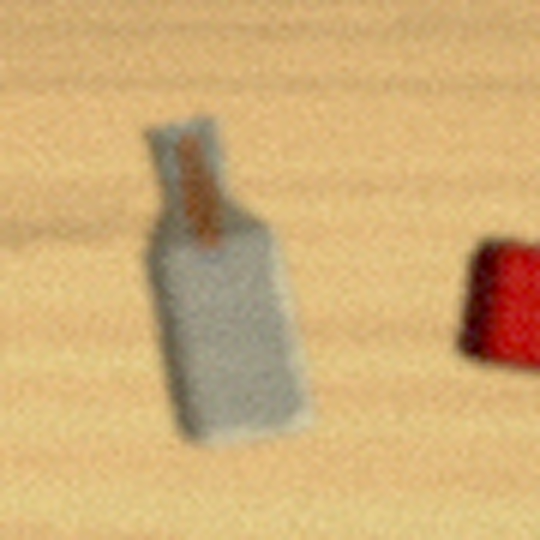

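View pics/c2.png

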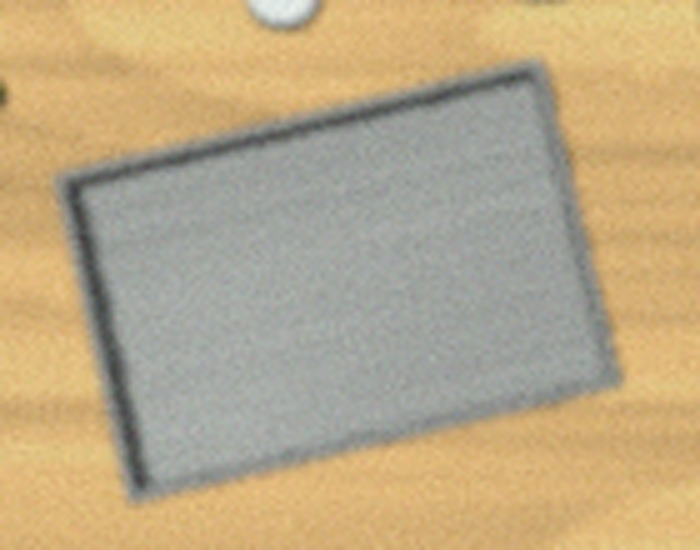

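View pics/c3.png

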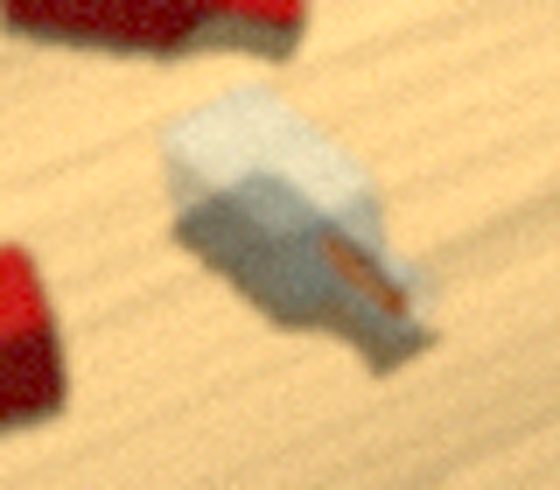

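Run:
```python
from workcell import eyes
import cv2,numpy as np
from h import *
d=eyes.read_camera("top")
print("cam",ray(d,(0,0))[0])
c=lambda x,y,z:onz(d,(360+x/6-.42,200+y/6-.42),z).round(4)
for n,x,y,z in [("lipL",147,128,.025),("lipR",213,115,.025),("plug1",187,138,.025),("plug2",210,245,.025),("reartopL",205,436,.05),("reartopR",300,415,.05),("rearbotL",195,443,0.0),("rearbotR",310,420,0),("shL",152,250,.025),("shR",270,232,.05)]:
    print(n,c(x,y,z))
t=lambda x,y,z:onz(d,(200+x/5-.4,150+y/5-.4),z).round(4)
cs=[t(60,180,.04),t(540,63,.04),t(620,383,.04),t(135,497,.04)]
print(cs, np.mean(cs,0)); cs=np.array(cs)
print([np.linalg.norm(cs[i]-cs[(i+1)%4]) for i in range(4)])
for i,j in((1,0),(2,3)):
    v=cs[j]-cs[i];print("yaw y",np.arctan2(-v[0],v[1]))
for i,j in((3,0),(2,1)):
    v=cs[j]-cs[i];print("yaw x",np.arctan2(v[1],v[0]))
# bottle mask: orange plug centroid
f=d["frame"];h=cv2.cvtColor(f,cv2.COLOR_RGB2HSV)
m=((h[...,0]<12)&(h[...,1]>110)&(h[...,2]>40)).astype(np.uint8);m[:, :375]=0;m[:,410:]=0;m[:215]=0;m[245:]=0
ys,xs=np.nonzero(m);print(len(xs),onz(d,(xs.mean(),ys.mean()),.025))
s=eyes.read_camera("scene")
# check tray corner from scene
for p in cs: print(proj(s,p).round(0))
for x,y,z in[(345,0,0)]:pass
for p,q in (((140+430/7,220+335/7),"lip far right bottom?"),((140+362/7,220+275/7),"plug mid")):
    print(q,onz(s,p,.025).round(4))
# can etc
for n,px,z in [("can top",(109,248),.15),("tape",(351,155),.06),("cap",(257,148),.018),("jar",(310,130),.092),("red1",(398,325),.05),("red2",(460,253),.05)]:
    print(n,onz(d,px,z).round(3))
```

```text
cam [ 0.47463996 -0.07943665  1.24311325]
lipL [ 0.5432 -0.3066  0.025 ]
lipR [ 0.5485 -0.3333  0.025 ]
plug1 [ 0.5392 -0.3226  0.025 ]
plug2 [ 0.4959 -0.3313  0.025 ]
reartopL [ 0.4204 -0.3231  0.05  ]
reartopR [ 0.4287 -0.3604  0.05  ]
rearbotL [ 0.4152 -0.3292  0.    ]
rearbotR [ 0.4248 -0.3762  0.    ]
shL [ 0.4938 -0.3079  0.025 ]
shR [ 0.5007 -0.3498  0.05  ]
[array([0.6278, 0.1129, 0.04  ]), array([ 0.685 , -0.1205,  0.04  ]), array([ 0.5294, -0.1588,  0.04  ]), array([0.4741, 0.0747, 0.04  ])] [ 0.579075 -0.022925  0.04    ]
[np.float64(0.24030688712560863), np.float64(0.16024434467400095), np.float64(0.23995903817110117), np.float64(0.15837591357273997)]
yaw y 0.24033598352476576
yaw y 0.23254627024355315
yaw x 0.24360040978823436
yaw x 0.24134616813068607
4 [ 0.52114104 -0.32723301  0.025     ]
[344. 217.]
[291. 260.]
[247. 233.]
[302. 195.]
lip far right bottom? [ 0.5648 -0.3243  0.025 ]
plug mid [ 0.5219 -0.331   0.025 ]
can top [0.476 0.32  0.15 ]
tape [ 0.699 -0.223  0.06 ]
cap [0.725 0.004 0.018]
jar [ 0.752 -0.124  0.092]
red1 [ 0.298 -0.331  0.05 ]
red2 [ 0.466 -0.479  0.05 ]
```

Top crop (c1): a clear square bottle with an orange plug in its neck. The mouth is at crop px (180,122) and the rear edge near (250,430). This is the right one. Both red bottles stay alone.

Measured bottle centre ≈ (0.461, -0.340), yaw 0.21. Tray centre is (0.579, -0.023), yaw 0.24, and its corners give 0.240 × 0.159 m, which matches. I'll grasp with the tool tilted 35° so that tipping the bottle brings the tool close to vertical.

Emit:
move_arm(
  commands=[
    [[0.78, -0.8, 0.25], [0, 0, 0.86], 1],
    [[0.78, -0.8, 0.25], [0, 0, 0.86], 1],
    [[0.78, -0.8, 0.25], [0, 0, 0.86], 1],
    [[0.78, -0.8, 0.25], [0, 0, 0.86], 1],
    [[0.78, -0.8, 0.25], [0, 0, 0], 1],
  ],
)

```text
clock: 0.85
tcp_pos: [0.3085, 0.3934, 0.3008]
orientation: [0.0, -0.108, 0.994, 0.0]
wrist_force: [0.9, 0.6, 0.4]
finger_gap: 0.0854
```

Emit:
move_arm(
  commands=[
    [[0.78, -0.8, 0], [0, 0, 0], 1],
    [[0.78, -0.8, 0], [0, 0, 0], 1],
    [[0.6, -0.9, 0], [0, 0, 0], 1],
    [[0.25, -1, 0], [0, 0, 0], 1],
    [[0.25, -1, 0], [0, 0, 0], 1],
  ],
)

```text
clock: 1.35
tcp_pos: [0.4146, 0.213, 0.3002]
orientation: [0.0, -0.106, 0.994, 0.0]
wrist_force: [0.2, 1.1, 0.8]
finger_gap: 0.0854
```

Emit:
move_arm(
  commands=[
    [[0.2, -1, 0], [0, 0, 0], 1],
    [[0.1, -1, 0], [0, 0, 0], 1],
    [[0, -1, 0], [0, 0, 0], 1],
    [[0, -1, 0], [0, 0, 0], 1],
    [[0, -1, 0], [0, 0, 0], 1],
  ],
)

```text
clock: 1.85
tcp_pos: [0.4258, 0.0131, 0.3005]
orientation: [0.0, -0.107, 0.994, -0.0]
wrist_force: [0.3, 0.0, 0.4]
finger_gap: 0.0853
```

Emit:
move_arm(
  commands=[
    [[-0.1, -1, 0], [0.182, -0.856, 0], 1],
    [[-0.1, -1, 0], [0.182, -0.856, 0], 1],
    [[-0.1, -1, 0], [0.182, -0.856, 0], 1],
    [[-0.1, -1, 0], [0.182, -0.856, 0], 1],
    [[-0.1, -1, 0], [0.182, -0.856, 0], 1],
  ],
)

```text
clock: 2.35
tcp_pos: [0.4056, -0.1867, 0.3019]
orientation: [0.303, -0.102, 0.947, 0.029]
wrist_force: [1.4, 0.2, 0.3]
finger_gap: 0.085
```

Emit:
move_arm(
  commands=[
    [[0, -0.9, -0.5], [0, 0, 0], 1],
    [[0, -0.9, -0.5], [0, 0, 0], 1],
    [[0, -0.9, -0.6], [0, 0, 0], 1],
    [[0, -0.9, -0.6], [0, 0, 0], 1],
    [[0, 0, 0], [0, 0, 0], 1],
  ],
)

```text
clock: 2.85
tcp_pos: [0.405, -0.3324, 0.2085]
orientation: [0.298, -0.099, 0.949, 0.032]
wrist_force: [-0.5, 0.9, -0.6]
finger_gap: 0.0852
```

Run:
```python
from workcell import env,eyes
import cv2,numpy as np
s=env.get_state();print(s["tcp_pos"],s["orientation"],s["joint_pos"].round(2))
d=eyes.read_camera("wrist");np.savez("w1.npz",f=d["frame"],K=d["mtx"],M=d["mount"],p=s["tcp_pos"],q=s["orientation"])
cv2.imwrite("pics/w1.png",d["frame"][:,:,::-1])
```

```text
[ 0.40499544 -0.33236974  0.20851244] [ 0.29797657 -0.09930543  0.94884522  0.03226665] [-1.16  0.08 -0.49  0.87  0.59 -1.32]
```

View pics/w1.png

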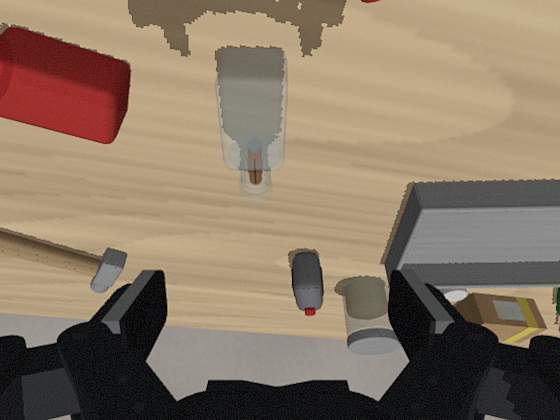

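The wrist view shows the clear bottle with its mouth at (254,193), the orange plug at (254,165) and its far (rear) edge at y≈48 between x 218 and 287. I'll cast rays for a refined centre and yaw.

```bash
cat >> h.py <<'E'
from scipy.spatial.transform import Rotation as Ro
def wonz(w,px,z):
    R=Ro.from_quat(np.roll(w["q"],-1)).as_matrix();M=w["M"]
    o=R@M[:3,3]+w["p"];v=R@M[:3,:3]@np.linalg.inv(w["K"])@np.array([px[0],px[1],1.])
    return o+v*(z-o[2])/v[2]
E
python3 - <<'E'
import numpy as np,cv2
from h import *
w=np.load("w1.npz")
a=cv2.resize(w["f"][30:210,200:310,::-1],None,fx=3.3,fy=3.3);cv2.imwrite("pics/w1c.png",a)
for n,p,z in [("rearL",(218,48),.05),("rearR",(287,47),.05),("mouth",(255,193),.025),("lipL",(240,190),.025),("lipR",(271,190),.025),("plugA",(255,142),.025),("plugB",(255,184),.025),("shL",(224,163),.025),("shR",(285,163),.025),("traynearL",(415,182),.04),("tape",(308,255),.062)]:
    print(n,wonz(w,p,z).round(4))
E
```

```text
rearL [ 0.3996 -0.3707  0.05  ]
rearR [ 0.3903 -0.3296  0.05  ]
mouth [ 0.5533 -0.3235  0.025 ]
lipL [ 0.5519 -0.3385  0.025 ]
lipR [ 0.5458 -0.3089  0.025 ]
plugA [ 0.4893 -0.334   0.025 ]
plugB [ 0.5406 -0.3256  0.025 ]
shL [ 0.5191 -0.3573  0.025 ]
shR [ 0.5079 -0.3036  0.025 ]
traynearL [ 0.493  -0.1879  0.04  ]
tape [ 0.5959 -0.2597  0.062 ]
```

View pics/w1c.png

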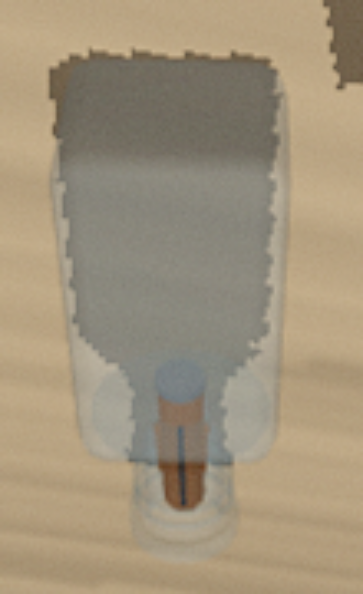

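Run:
```python
import numpy as np,cv2
from h import *
w=np.load("w1.npz")
R=Ro.from_quat(np.roll(w["q"],-1)).as_matrix();M=w["M"]
def wp(p):
    t=R.T@(np.array(p)-w["p"]);c=M[:3,:3].T@(t-M[:3,3]);u=w["K"]@c;return (u[:2]/u[2]).round(0)
print("cam",R@M[:3,3]+w["p"],"fwd",R@M[:3,2],"tool z",R[:,2],"right",R@M[:3,0])
for p in [(.5294,-.1588,.04),(.5294,-.1588,0),(.685,-.1205,.04),(.4741,.0747,.04),(.699,-.223,.06),(.546,-.32,.025),(.42,-.3527,0),(.298,-.331,.05)]: print(p,wp(p))
```

```text
cam [ 0.28089458 -0.35959745  0.27100674] fwd [ 0.75637438  0.1620599  -0.63374631] tool z [ 0.55905879  0.1204135  -0.82033765] right [-0.20703678  0.97832832  0.0030777 ]
(0.5294, -0.1588, 0.04) [424. 211.]
(0.5294, -0.1588, 0) [415. 182.]
(0.685, -0.1205, 0.04) [391. 288.]
(0.4741, 0.0747, 0.04) [673. 207.]
(0.699, -0.223, 0.06) [314. 300.]
(0.546, -0.32, 0.025) [260. 189.]
(0.42, -0.3527, 0) [246.  45.]
(0.298, -0.331, 0.05) [ 334. -162.]
```

The bottle's bottom rear edge and mouth, and the tray's base corner, fall within about 5 px of what the top-view estimate predicts (the wrist image is upside down). Target TCP is (0.463, -0.340, 0.027). Moving in along the tool axis.

Emit:
move_arm(
  commands=[
    [[0.02, -0.17, -0.83], [0, 0, 0], 1],
    [[0.02, -0.17, -0.83], [0, 0, 0], 1],
    [[0.02, -0.16, -0.83], [0, 0, 0], 1],
    [[0.35, 0.08, -0.5], [0, 0, 0], 1],
    [[0, 0, 0], [0, 0, 0], 1],
  ],
)

```text
clock: 3.4
tcp_pos: [0.4224, -0.3432, 0.0912]
orientation: [0.299, -0.102, 0.948, 0.033]
wrist_force: [-0.1, 0.8, 0.4]
finger_gap: 0.0852
```

Run:
```python
from workcell import env,eyes
import cv2,numpy as np
s=env.get_state();print(s["tcp_pos"],s["wrist_force"])
d=eyes.read_camera("wrist");cv2.imwrite("pics/w2.png",d["frame"][:,:,::-1])
```

```text
[ 0.42242317 -0.34323263  0.09117251] [-0.10848628  0.77661152  0.44409567]
```

View pics/w2.png

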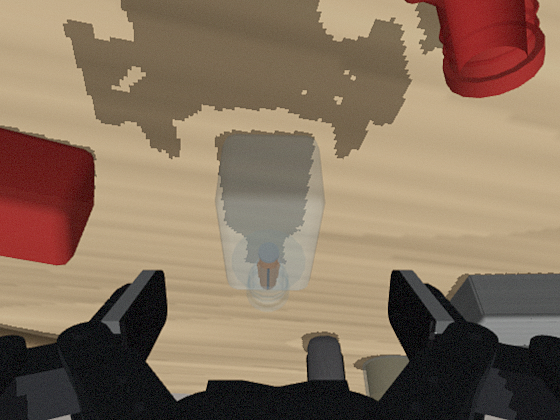

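The jaws straddle the bottle, which sits at col ~267 against a jaw centre of ~277. Going in and closing.

Emit:
move_arm(
  commands=[
    [[0.34, 0.02, -0.53], [0, 0, 0], 1],
    [[0.34, 0.02, -0.53], [0, 0, 0], 1],
    [[0.34, 0.02, -0.53], [0, 0, 0], 1],
    [[0, 0, 0], [0, 0, 0], 1],
    [[0, 0, 0], [0, 0, 0], 0.3],
  ],
  newtons=60,
)

```text
clock: 3.95
tcp_pos: [0.4635, -0.3437, 0.0307]
orientation: [0.299, -0.102, 0.948, 0.031]
wrist_force: [-0.3, -0.5, -0.4]
finger_gap: 0.073
```

Emit:
move_arm(
  commands=[
    [[0, 0, 0], [0, 0, 0], -1],
    [[0, 0, 0], [0, 0, 0], -1],
    [[0, 0, 0], [0, 0, 0], -1],
    [[0, 0, 0], [0, 0, 0], -1],
    [[0, 0, 0], [0, 0, 0], -1],
  ],
  newtons=90,
)

```text
clock: 4.45
tcp_pos: [0.4636, -0.3448, 0.0313]
orientation: [0.3, -0.102, 0.948, 0.03]
wrist_force: [-1.7, 0.3, 6.5]
finger_gap: 0.0492
```

Gripped at 49 mm. Lift, carry to the near rim and tip.

Emit:
move_arm(
  commands=[
    [[0, 0, 0.6], [0, 0, 0], -1],
    [[0, 0, 1], [0, 0, 0], -1],
    [[0, 0.3, 1], [0, 0, 0], -1],
    [[-0.2, 0.8, 0.8], [0, 0, 0], -1],
    [[-0.2, 0.9, 0.6], [-0.19, 0.9, 0], -1],
  ],
)

```text
clock: 4.95
tcp_pos: [0.4446, -0.2642, 0.1903]
orientation: [0.236, -0.101, 0.966, 0.024]
wrist_force: [2.0, 0.2, -2.4]
finger_gap: 0.0491
```

Emit:
move_arm(
  commands=[
    [[-0.2, 0.9, 0], [-0.19, 0.9, 0], -1],
    [[-0.2, 0.9, 0], [-0.19, 0.9, 0], -1],
    [[-0.2, 0.9, 0], [-0.19, 0.9, 0], -1],
    [[0, 0.9, 0], [-0.19, 0.9, 0], -1],
    [[0, 0.9, 0], [-0.19, 0.9, 0], -1],
  ],
)

```text
clock: 5.45
tcp_pos: [0.4232, -0.0829, 0.1916]
orientation: [-0.08, -0.106, 0.991, -0.009]
wrist_force: [0.7, 0.4, -0.0]
finger_gap: 0.0493
```

Emit:
move_arm(
  commands=[
    [[0, 0.7, 0], [-0.19, 0.9, 0], -1],
    [[0, 0, 0], [0, 0, 0], -1],
  ],
)

```text
clock: 5.65
tcp_pos: [0.4243, -0.0525, 0.1877]
orientation: [-0.146, -0.108, 0.983, -0.013]
wrist_force: [-1.0, 0.1, -0.6]
finger_gap: 0.0493
```

Run:
```python
from workcell import env,eyes
import cv2,numpy as np
from h import *
s=env.get_state();print(s["tcp_pos"],s["orientation"],s["wrist_force"],s["finger_gap"],s["joint_pos"].round(2))
for n in("scene","top","wrist"):
    d=eyes.read_camera(n);cv2.imwrite(f"pics/{n}3.png",d["frame"][:,:,::-1])
    if n=="scene": 
        u=proj(d,s["tcp_pos"]);print(u);x,y=map(int,u)
        a=cv2.resize(d["frame"][max(y-60,0):y+70,x-70:x+80,::-1],None,fx=4,fy=4,interpolation=2);cv2.imwrite("pics/scene3c.png",cv2.convertScaleAbs(a,alpha=1.5))
```

```text
[ 0.42428096 -0.05245509  0.18766624] [-0.14572229 -0.10842708  0.98327661 -0.01325457] [-0.95265212  0.11989841 -0.57086886] 0.049297455730510024 [-0.23  0.29 -0.19  1.36 -0.12 -0.43]
[258.18525294 160.28591013]
```

View pics/scene3c.png

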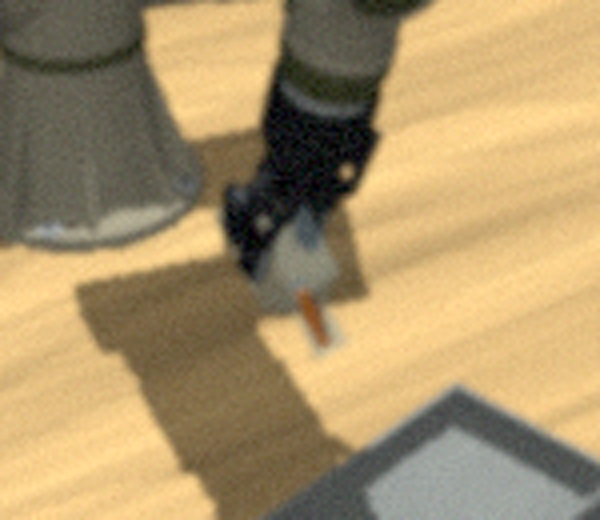

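View pics/wrist3.png

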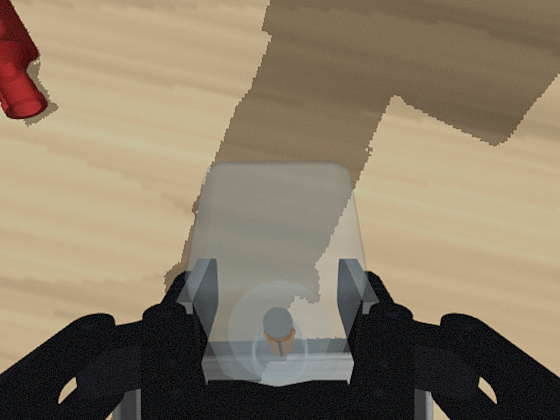

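View pics/top3.png

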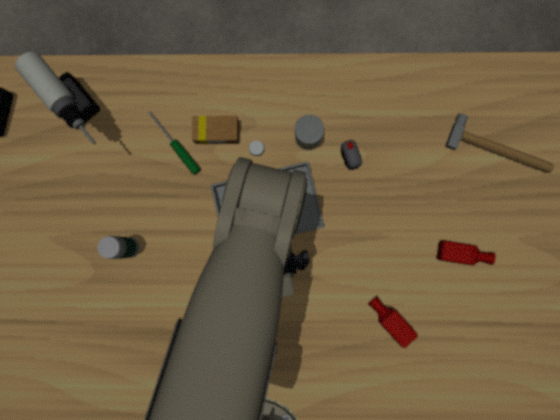

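```bash
cat >> h.py <<'E'
RG=Ro.from_quat(np.roll([.2995,-.102,.948,.0305],-1)); PG=np.array([.4636,-.3448,.0313])
B0=Ro.from_euler('z',.205); M0=np.array([.463,-.3443,.025])
def bottle(s,M0=M0):
    R=Ro.from_quat(np.roll(s["orientation"],-1))*RG.inv()
    mid=s["tcp_pos"]+R.apply(M0-PG); ax=(R*B0).apply([1,0,0]); return mid,ax,mid+.0875*ax
TC=np.array([.579,-.023]);TY=.24
def tray(p):
    c,s=np.cos(TY),np.sin(TY);d=p[:2]-TC;return np.array([c*d[0]+s*d[1],-s*d[0]+c*d[1],p[2]])
E
python3 - <<'E'
from workcell import env,eyes
from h import *
s=env.get_state();m,a,mo=bottle(s);print(s["tcp_pos"],m,a,"mouth",mo,"below",np.degrees(np.arcsin(-a[2])),"tray",tray(mo))
b=np.array([0,0,0]);perp=np.cross(np.cross(a,[0,0,1]),a);perp/=np.linalg.norm(perp)
print("lip contact pt tray",tray(mo-.0035*a-.016*perp))
d=eyes.read_camera("scene")
print(proj(d,mo),proj(d,mo-.006*a),proj(d,mo-.058*a)); print("seen mouth",188+334/4,100+346/4)
E
```

```text
[ 0.42328749 -0.05597382  0.18934531] [ 0.41804298 -0.05644969  0.18580009] [ 0.61010189  0.1252491  -0.78236075] mouth [ 0.47142689 -0.0454904   0.11734352] below 51.47723445958037 tray [-0.10983587  0.00372464  0.11734352]
lip contact pt tray [-0.12452319  0.00427598  0.11011657]
[269.32661901 187.34728152] [268.41079511 185.50633515] [260.42139316 169.4464131 ]
seen mouth 271.5 186.5
```

Predicted mouth pixel (269,187) against seen (271.5,186.5): agrees. Move over the rim, then feel for it gently.

Emit:
move_arm(
  commands=[
    [[0.55, 0.14, -0.5], [0, 0, 0], -1],
    [[0.55, 0.14, -0.6], [0, 0, 0], -1],
    [[0, 0, 0], [0, 0, 0], -1],
  ],
)

```text
clock: 6.15
tcp_pos: [0.4677, -0.0457, 0.1437]
orientation: [-0.142, -0.104, 0.984, -0.014]
wrist_force: [-0.5, 0.2, -1.7]
finger_gap: 0.0495
```

```bash
cat > chk.py <<'E'
from workcell import env,eyes
from h import *
import sys
s=env.get_state();m,a,mo=bottle(s);perp=np.cross(np.cross(a,[0,0,1]),a);perp/=np.linalg.norm(perp)
print(s["clock"],s["tcp_pos"].round(4),"F",s["wrist_force"].round(1),"mouth tray",tray(mo).round(4),"contact",tray(mo-.0035*a-.016*perp).round(4),"tilt",np.degrees(np.arcsin(-a[2])))
d=eyes.read_camera("scene");x,y=map(int,proj(d,mo))
cv2.imwrite(f"pics/{sys.argv[1]}.png",cv2.convertScaleAbs(cv2.resize(d["frame"][y-60:y+40,x-50:x+80,::-1],None,fx=6,fy=6,interpolation=2),alpha=1.5))
E
python3 chk.py k1
```

```text
6.15 [ 0.4677 -0.0457  0.1437] F [-0.5  0.2 -1.7] mouth tray [-0.0643  0.003   0.0717] contact [-0.079   0.0036  0.0645] tilt 51.48271166072476
```

View pics/k1.png

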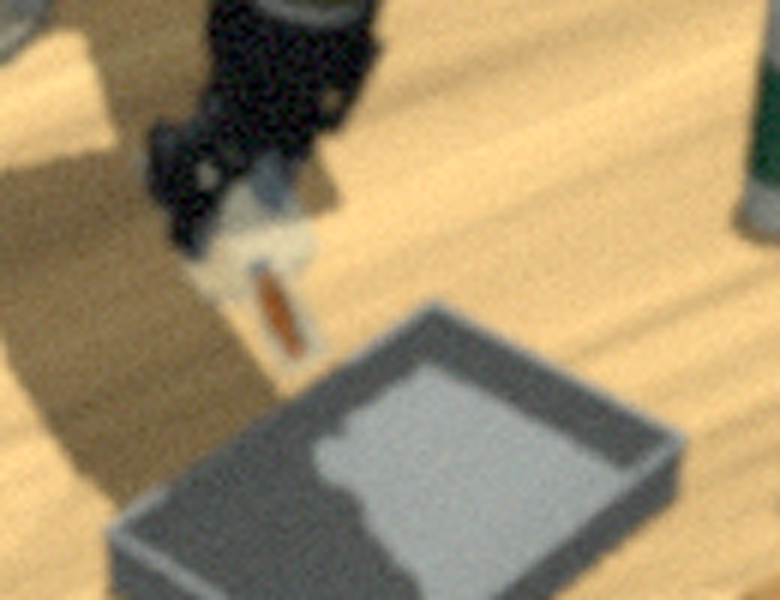

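Emit:
move_arm(
  commands=[
    [[0.1, 0.02, -0.25], [0, 0, 0], -1],
    [[0, 0, -0.2], [0, 0, 0], -1],
    [[0, 0, 0], [0, 0, 0], -1],
  ],
)

```text
clock: 6.5
tcp_pos: [0.4703, -0.0441, 0.1267]
orientation: [-0.143, -0.105, 0.984, -0.014]
wrist_force: [0.0, -0.1, -0.7]
finger_gap: 0.0491
```

Emit:
move_arm(
  commands=[
    [[0, 0, -0.1], [0, 0, 0], -1],
  ],
)

```text
clock: 6.6
tcp_pos: [0.4711, -0.044, 0.1236]
orientation: [-0.142, -0.105, 0.984, -0.014]
wrist_force: [0.4, 0.5, -1.1]
finger_gap: 0.0492
```

Emit:
move_arm(
  commands=[
    [[0, 0, -0.06], [0, 0, 0], -1],
    [[0, 0, 0], [0, 0, 0], -1],
  ],
)

```text
clock: 6.8
tcp_pos: [0.471, -0.0436, 0.1206]
orientation: [-0.143, -0.105, 0.984, -0.014]
wrist_force: [-0.9, -0.2, -1.0]
finger_gap: 0.0492
```

```bash
python3 chk.py k2
```

```text
6.8 [ 0.471  -0.0436  0.1206] F [-0.9 -0.2 -1. ] mouth tray [-0.0606  0.0044  0.0485] contact [-0.0753  0.0049  0.0413] tilt 51.56306473138351
```

View pics/k2.png

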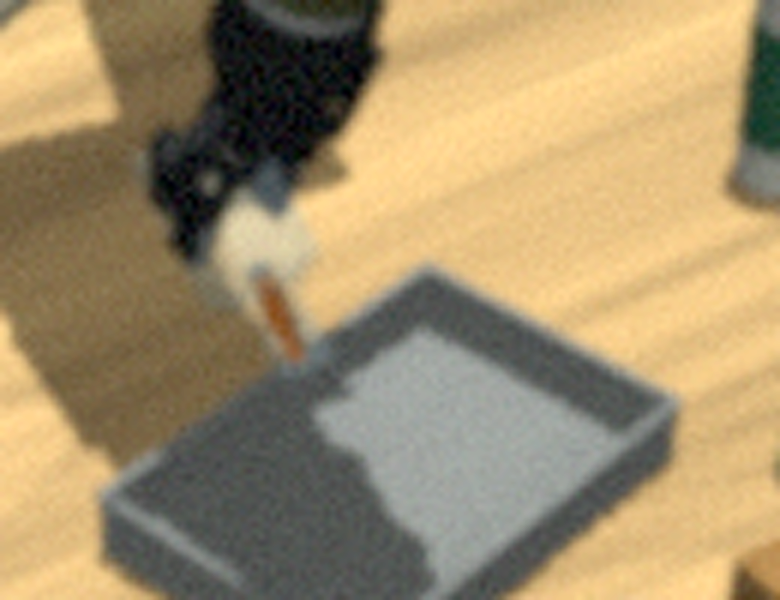

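The mouth at (305,358) now overlaps the rim line. Keep feeling downward in small steps.

Emit:
move_arm(
  commands=[
    [[0, 0, -0.06], [0, 0, 0], -1],
  ],
)

```text
clock: 6.95
tcp_pos: [0.4715, -0.0437, 0.1186]
orientation: [-0.143, -0.105, 0.984, -0.014]
wrist_force: [0.1, 0.4, -1.2]
finger_gap: 0.0492
```

Emit:
move_arm(
  commands=[
    [[0, 0, -0.06], [0, 0, 0], -1],
  ],
)

```text
clock: 7.05
tcp_pos: [0.4714, -0.0437, 0.1159]
orientation: [-0.143, -0.105, 0.984, -0.014]
wrist_force: [-0.4, 1.0, -0.3]
finger_gap: 0.0491
```

Emit:
move_arm(
  commands=[
    [[0, 0, -0.06], [0, 0, 0], -1],
  ],
)

```text
clock: 7.15
tcp_pos: [0.4717, -0.0436, 0.1134]
orientation: [-0.142, -0.105, 0.984, -0.014]
wrist_force: [2.3, -0.5, 1.6]
finger_gap: 0.0489
```

Emit:
move_arm(
  commands=[
    [[0, 0, -0.05], [0, 0, 0], -1],
    [[0, 0, 0], [0, 0, 0], -1],
  ],
)

```text
clock: 7.35
tcp_pos: [0.4716, -0.0437, 0.1112]
orientation: [-0.142, -0.105, 0.984, -0.014]
wrist_force: [1.9, 0.6, -2.3]
finger_gap: 0.0486
```

Emit:
move_arm(
  commands=[
    [[0, 0, -0.05], [0, 0, 0], -1],
    [[0, 0, 0], [0, 0, 0], -1],
  ],
)

```text
clock: 7.55
tcp_pos: [0.4722, -0.0437, 0.1097]
orientation: [-0.142, -0.105, 0.984, -0.014]
wrist_force: [4.1, 1.1, 0.4]
finger_gap: 0.0493
```

```bash
python3 chk.py k3
python3 - <<'E'
from workcell import eyes
import cv2
d=eyes.read_camera("wrist");cv2.imwrite("pics/w3.png",d["frame"][:,:,::-1])
E
```

```text
7.55 [ 0.4722 -0.0437  0.1097] F [4.1 1.1 0.4] mouth tray [-0.0593  0.0039  0.0378] contact [-0.074   0.0045  0.0306] tilt 51.42477948268451
```

View pics/k3.png

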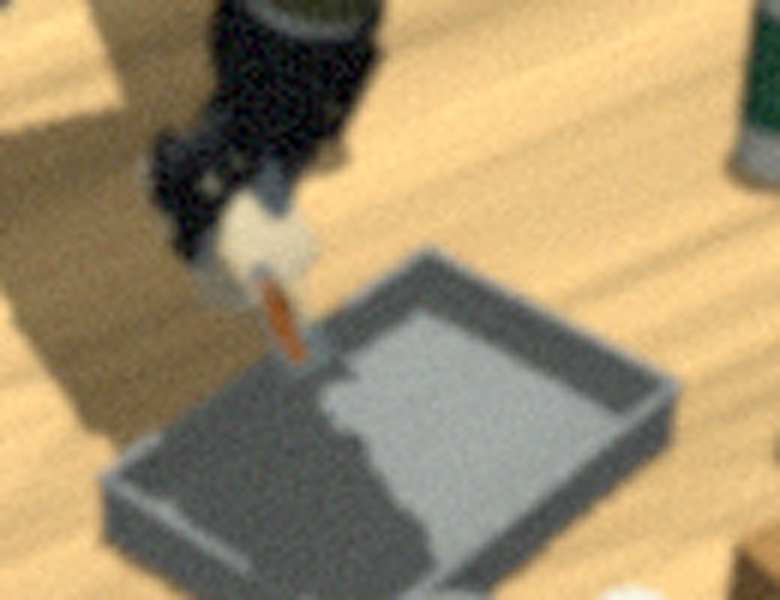

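View pics/w3.png

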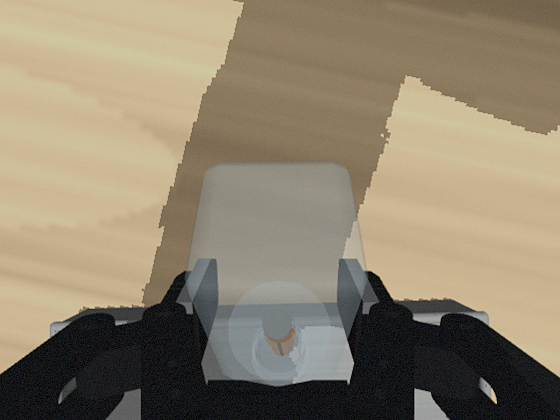

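The mouth is about 6 mm too far in: the geometry shows the rim touching the neck behind the lip. Back off 6 mm, then try the first knock.

Emit:
move_arm(
  commands=[
    [[-0.14, -0.04, 0.72], [0, 0, 0], -1],
    [[0, 0, 0], [0, 0, 0], -1],
  ],
  newtons=110,
)

```text
clock: 7.85
tcp_pos: [0.4653, -0.0456, 0.1405]
orientation: [-0.143, -0.105, 0.984, -0.015]
wrist_force: [1.6, -0.1, -0.5]
finger_gap: 0.049
```

Emit:
move_arm(
  commands=[
    [[0, 0, -0.58], [0, 0, 0], -1],
    [[0, 0, 0], [0, 0, 0], -1],
  ],
)

```text
clock: 8.05
tcp_pos: [0.4659, -0.0449, 0.1134]
orientation: [-0.142, -0.105, 0.984, -0.013]
wrist_force: [3.4, 2.0, -1.0]
finger_gap: 0.0488
```

```bash
python3 chk.py k4
```

```text
8.05 [ 0.4659 -0.0449  0.1134] F [ 3.4  2.  -1. ] mouth tray [-0.0658  0.0044  0.0414] contact [-0.0805  0.005   0.0342] tilt 51.49998831516894
```

View pics/k4.png

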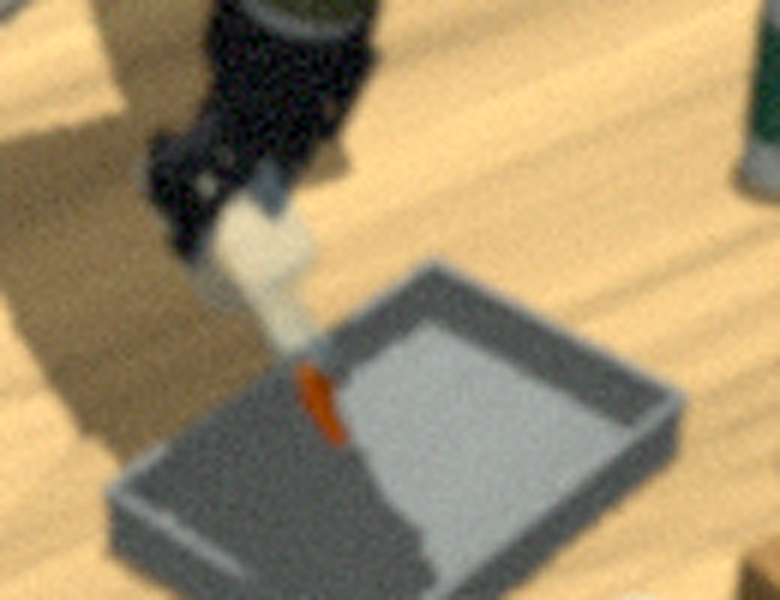

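One knock freed it: the plug is out of the neck, at (322,405) inside the tray. Lift away and check that it has settled.

Emit:
move_arm(
  commands=[
    [[0, 0, 0], [0, 0, 0], -1],
    [[0, 0, 0], [0, 0, 0], -1],
    [[0, 0, 0.4], [0, 0, 0], -1],
    [[-0.2, -0.05, 0.8], [0, 0, 0], -1],
    [[-0.2, -0.05, 0.8], [0, 0, 0], -1],
  ],
)

```text
clock: 8.6
tcp_pos: [0.4476, -0.0492, 0.1954]
orientation: [-0.145, -0.105, 0.984, -0.014]
wrist_force: [0.9, -0.5, -0.3]
finger_gap: 0.0482
```

```bash
python3 chk.py k5
python3 - <<'E'
from workcell import eyes
import cv2,numpy as np
from h import *
d=eyes.read_camera("scene");h=cv2.cvtColor(d["frame"],cv2.COLOR_RGB2HSV)
m=((h[...,0]<12)&(h[...,1]>150)&(h[...,2]>50)).astype(np.uint8)
n,l,st,c=cv2.connectedComponentsWithStats(m)
for i in range(1,n):
    if st[i,4]>4: print(c[i].round(1),st[i,4],tray(onz(d,c[i],.01)).round(3))
E
```

```text
8.6 [ 0.4476 -0.0492  0.1954] F [ 0.9 -0.5 -0.3] mouth tray [-0.0851  0.0046  0.1231] contact [-0.0998  0.0051  0.1159] tilt 51.82969195947632
[359.   39.2] 1216 [-0.752  1.425  0.01 ]
[81.6 22.4] 7 [-2.054  0.546  0.01 ]
[443.1  52.8] 570 [-0.328  1.564  0.01 ]
[433.4  43.4] 13 [-0.428  1.648  0.01 ]
[487.1  54.7] 95 [-0.152  1.696  0.01 ]
[505.8  59.4] 44 [-0.057  1.703  0.01 ]
[515.1  59.6] 17 [-0.022  1.731  0.01 ]
[470.9  69.1] 169 [-0.134  1.468  0.01 ]
[523.1  61.3] 17 [0.016 1.738 0.01 ]
[541.3  68.5] 131 [0.114 1.711 0.01 ]
[443.3  66.7] 7 [-0.245  1.402  0.01 ]
[518.7  66.5] 20 [0.024 1.659 0.01 ]
[488.7  67.2] 6 [-0.081  1.549  0.01 ]
[491.5  75.4] 102 [-0.031  1.466  0.01 ]
[506.3  73.9] 33 [0.014 1.531 0.01 ]
[554.7  75.6] 19 [0.19 1.67 0.01]
[501.6  76.2] 5 [0.007 1.49  0.01 ]
[518.2  77. ] 24 [0.068 1.535 0.01 ]
[446.3  77.8] 6 [-0.175  1.294  0.01 ]
[480.8  78.6] 5 [-0.053  1.397  0.01 ]
[493.1  78.1] 12 [-0.013  1.442  0.01 ]
[510.5  79.7] 18 [0.053 1.48  0.01 ]
[452.1  80.9] 12 [-0.14   1.281  0.01 ]
[534.6  80.1] 13 [0.138 1.554 0.01 ]
[478.   95.3] 433 [0.011 1.22
[... 869 characters left out ...]
8 [0.145 1.064 0.01 ]
[510.7 122.8] 6 [0.212 1.079 0.01 ]
[546.  124.9] 13 [0.322 1.158 0.01 ]
[551.9 127.2] 27 [0.345 1.156 0.01 ]
[511.4 127.7] 7 [0.229 1.042 0.01 ]
[531.7 137.2] 72 [0.314 1.023 0.01 ]
[527.6 129.3] 7 [0.28  1.073 0.01 ]
[545.8 131.4] 21 [0.339 1.106 0.01 ]
[532.8 131. ] 5 [0.3   1.074 0.01 ]
[530.4 133.6] 5 [0.301 1.047 0.01 ]
[536.4 134.2] 8 [0.32  1.058 0.01 ]
[547.6 137.1] 8 [0.359 1.066 0.01 ]
[545.8 140.1] 9 [0.362 1.038 0.01 ]
[158.  214.6] 657 [-0.362 -0.22   0.01 ]
[280.  215.9] 14 [-0.085  0.025  0.01 ]
[283.2 222.8] 18 [-0.057  0.007  0.01 ]
[125.4 271.3] 897 [-0.237 -0.425  0.01 ]
[266.3 278. ] 23 [ 0.057 -0.19   0.01 ]
[ 11.5 412.9] 248 [-0.076 -0.811  0.01 ]
```

View pics/k5.png

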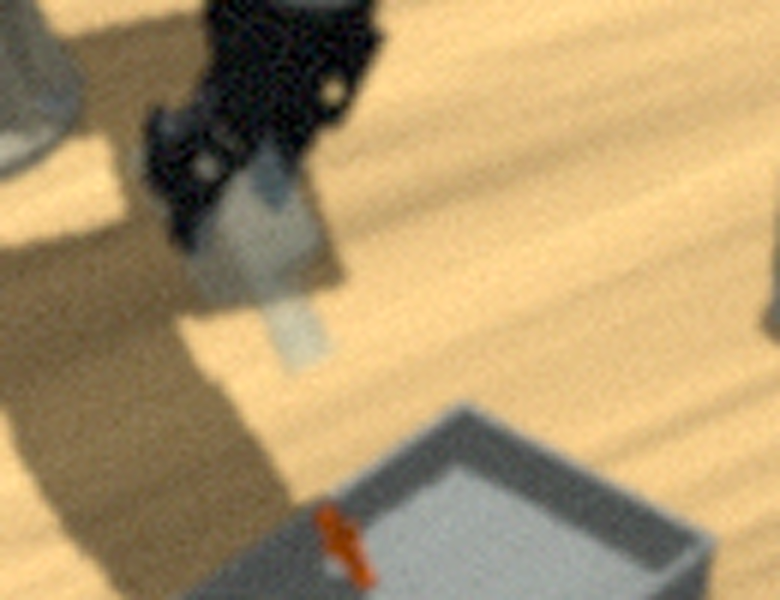

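The plug sits in the tray next to the near wall, with its upper end by the rim. Carry the bottle back to its old place (levelling it), then look at the plug again.

Emit:
move_arm(
  commands=[
    [[0, -0.9, 0], [0.19, -0.9, 0], -1],
    [[0, -0.9, 0], [0.19, -0.9, 0], -1],
    [[0, -0.9, 0], [0.19, -0.9, 0], -1],
    [[0.1, -0.9, 0], [0.19, -0.9, 0], -1],
    [[0.1, -0.9, 0], [0.19, -0.9, 0], -1],
  ],
)

```text
clock: 9.2
tcp_pos: [0.4567, -0.23, 0.1951]
orientation: [0.177, -0.105, 0.978, 0.018]
wrist_force: [1.3, 0.2, -0.7]
finger_gap: 0.049
```

Emit:
move_arm(
  commands=[
    [[0.1, -0.9, 0], [0.19, -0.9, 0], -1],
    [[0.1, -0.9, 0], [0.19, -0.9, 0], -1],
    [[0, -0.9, 0], [0, 0, 0], -1],
    [[0, 0, 0], [0, 0, 0], -1],
  ],
)

```text
clock: 9.6
tcp_pos: [0.464, -0.3415, 0.1935]
orientation: [0.298, -0.099, 0.949, 0.03]
wrist_force: [1.5, 0.7, -1.1]
finger_gap: 0.0489
```

Run:
```python
from workcell import env,eyes
import cv2,numpy as np
from h import *
s=env.get_state();print(s["clock"],s["tcp_pos"],s["orientation"],s["wrist_force"]);m,a,mo=bottle(s);print(m,a,np.degrees(np.arcsin(a[2])))
for n,(x0,x1,y0,y1) in (("scene",(235,355,185,275)),("top",(205,335,155,255))):
    d=eyes.read_camera(n);cv2.imwrite(f"pics/{n}6.png",cv2.convertScaleAbs(cv2.resize(d["frame"][y0:y1,x0:x1,::-1],None,fx=6,fy=6,interpolation=2),alpha=1.6))
    h=cv2.cvtColor(d["frame"],cv2.COLOR_RGB2HSV)
    k=((h[...,0]<12)&(h[...,1]>130)&(h[...,2]>40)).astype(np.uint8)
    q=np.zeros_like(k);q[y0:y1,x0:x1]=1
    nn,l,st,c=cv2.connectedComponentsWithStats(k*q)
    for i in range(1,nn):
        if st[i,4]>6: print(n,c[i].round(1),st[i],tray(onz(d,c[i],.02)).round(3))
```

```text
9.6 [ 0.4639821  -0.34152615  0.19348735] [ 0.29830503 -0.09879597  0.94885854  0.03034686] [ 1.45811848  0.74680127 -1.10349644]
[ 0.46336672 -0.34101394  0.18718981] [ 0.98031418  0.19742658 -0.00261748] -0.14997095129798876
scene [271.5 229.9] [269 229   8   4  17] [-0.053 -0.048  0.02 ]
scene [279.4 232.4] [273 229  12   6  24] [-0.03  -0.041  0.02 ]
top [283.8 222. ] [277 215  15  15  38] [-0.047 -0.029  0.02 ]
```

View pics/scene6.png

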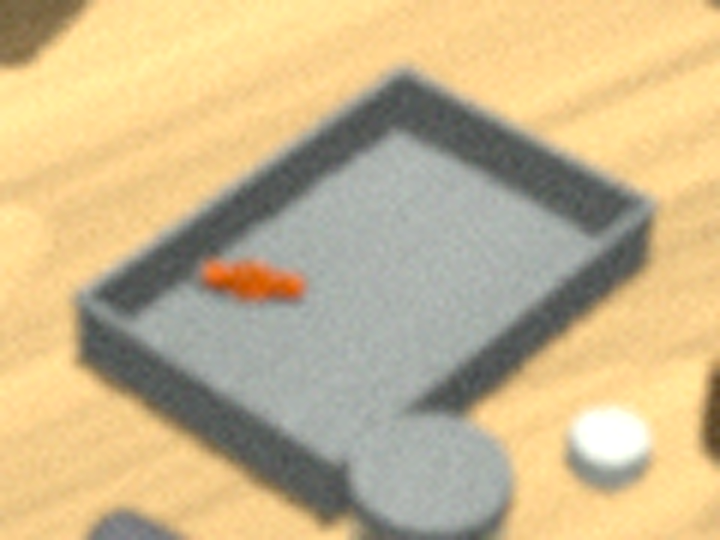

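View pics/top6.png

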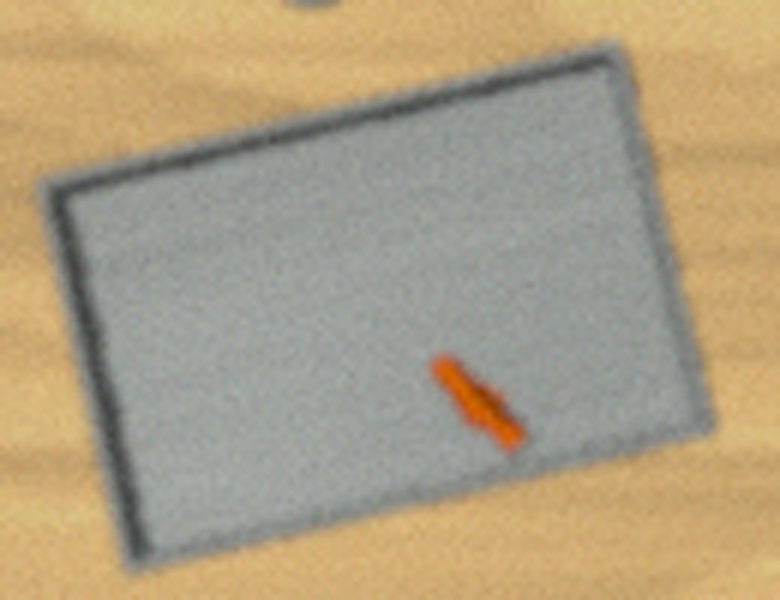

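The plug lies flat on the tray floor around tray (-0.05,-0.03). The bottle is level to 0.15°. Lower it to TCP z≈0.031.

Emit:
move_arm(
  commands=[
    [[0, 0, -1], [0, 0, 0], -1],
    [[0, 0, -1], [0, 0, 0], -1],
    [[0, 0, -1], [0, 0, 0], -1],
    [[0, 0, -0.7], [0, 0, 0], -1],
    [[0, 0, 0], [0, 0, 0], -1],
  ],
)

```text
clock: 10.2
tcp_pos: [0.4637, -0.3321, 0.0428]
orientation: [0.297, -0.101, 0.949, 0.035]
wrist_force: [-1.1, 1.1, -0.1]
finger_gap: 0.0486
```

Emit:
move_arm(
  commands=[
    [[0, 0, -0.12], [0, 0, 0], -1],
    [[0, 0, -0.1], [0, 0, 0], -1],
    [[0, 0, 0], [0, 0, 0], -1],
  ],
)

```text
clock: 10.5
tcp_pos: [0.4662, -0.3378, 0.0395]
orientation: [0.3, -0.102, 0.948, 0.03]
wrist_force: [0.9, 0.4, -0.8]
finger_gap: 0.0486
```

Emit:
move_arm(
  commands=[
    [[0, 0, -0.1], [0, 0, 0], -1],
    [[0, 0, 0], [0, 0, 0], -1],
    [[0, 0, 0], [0, 0, 0], -1],
  ],
)

```text
clock: 10.8
tcp_pos: [0.4657, -0.3375, 0.0346]
orientation: [0.299, -0.102, 0.948, 0.031]
wrist_force: [-0.0, 0.8, -0.4]
finger_gap: 0.0491
```

Emit:
move_arm(
  commands=[
    [[0, 0, -0.08], [0, 0, 0], -1],
    [[0, 0, 0], [0, 0, 0], -1],
    [[0, 0, 0], [0, 0, 0], -1],
  ],
)

```text
clock: 11.1
tcp_pos: [0.4664, -0.3379, 0.0325]
orientation: [0.3, -0.102, 0.948, 0.03]
wrist_force: [-2.3, 1.3, 7.8]
finger_gap: 0.0487
```

Resting on the bench (8 N up). Release and back out along the tool axis.

Emit:
move_arm(
  commands=[
    [[0, 0, 0], [0, 0, 0], 0.4],
    [[0, 0, 0], [0, 0, 0], 1],
    [[0, 0, 0], [0, 0, 0], 1],
    [[0, 0, 0], [0, 0, 0], 1],
    [[0, 0, 0], [0, 0, 0], 1],
  ],
)

```text
clock: 11.6
tcp_pos: [0.4656, -0.3372, 0.031]
orientation: [0.299, -0.102, 0.948, 0.031]
wrist_force: [-0.9, -0.0, -0.4]
finger_gap: 0.0852
```

Emit:
move_arm(
  commands=[
    [[-0.2, -0.04, 0.3], [0, 0, 0], 1],
    [[-0.4, -0.09, 0.6], [0, 0, 0], 1],
    [[-0.5, -0.11, 0.75], [0, 0, 0], 1],
    [[-0.5, -0.11, 0.8], [0, 0, 0], 1],
    [[0, 0, 0.9], [0, 0, 0], 1],
  ],
)

```text
clock: 12.1
tcp_pos: [0.3997, -0.3511, 0.1655]
orientation: [0.299, -0.1, 0.949, 0.032]
wrist_force: [1.2, -0.3, -0.1]
finger_gap: 0.0854
```

Emit:
move_arm(
  commands=[
    [[0, 0, 0.9], [0, 0, 0], 1],
    [[0, 0, 0.5], [0, 0, 0], 1],
    [[0, 0, 0], [0, 0, 0], 1],
  ],
)

```text
clock: 12.4
tcp_pos: [0.4024, -0.3532, 0.2247]
orientation: [0.3, -0.103, 0.948, 0.028]
wrist_force: [-0.3, -0.1, -0.1]
finger_gap: 0.0855
```

Run:
```python
from workcell import env,eyes
import cv2
s=env.get_state();print(s["clock"],s["tcp_pos"],s["wrist_force"],s["finger_gap"])
for n in("scene","wrist"):
    d=eyes.read_camera(n);cv2.imwrite(f"pics/{n}9.png",cv2.convertScaleAbs(d["frame"][:,:,::-1],alpha=1.4))
```

```text
12.4 [ 0.40237576 -0.35318519  0.22465013] [-0.32620825 -0.12573218 -0.11121322] 0.08547749506875264
```

View pics/scene9.png

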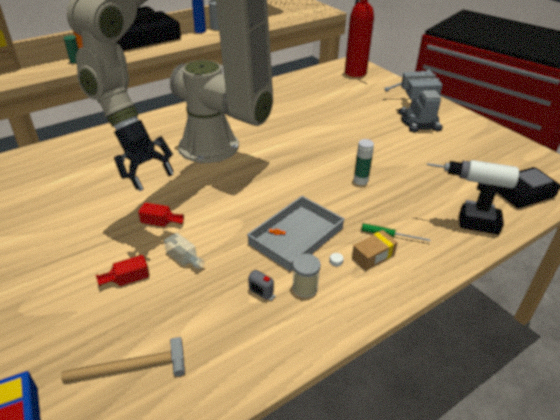

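View pics/wrist9.png

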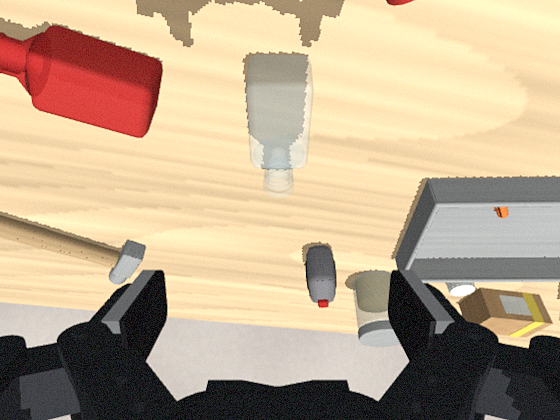

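The bottle lies flat and empty at scene (184,250). The plug is in the tray at (277,232), the gripper is clear, and the other things look to be where they started. Handing in.

```bash
python3 -c "
from workcell import job
print(job.hand_in())"
```

```text
the job is handed in; nothing more can be done
None
```

The plug is out of the bottle and in the tray, and the empty bottle is back on the bench. I handed the job in at about 12.5 s of the 51 s; the hand-in gives no verdict.

**What I did:** I gripped the clear bottle with the tool tilted about 35° and tipped it roughly 51° mouth-down over the tray's near rim. On the first approach the rim touched the neck about 14 mm behind the mouth instead of the lip, so I backed off 6 mm. One knock from there freed the plug, and I set the bottle back down at about its starting place.

**Last checks:**
- **Plug:** it lies flat on the tray floor at about x -0.05, y -0.03 m in the tray's frame, in both the top and scene views.
- **Bottle:** it was level to about 0.15° by the arm's own pose, and met the bench with about 8 N before release. The pictures taken afterwards show it lying flat, empty, to the right of the tray.
- **Gripper and the other things:** the gripper is open and clear. By eye, the other things and the red look-alikes had not moved; I did not measure them again.
- **Forces:** every wrist reading returned was under 9 N. They are taken only at the end of a move, so the peak during the knock was not seen.

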